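# Lock the twist-on cap onto the bench dust inlet

### The job

Close off the open dust-extraction inlet on the bench: pick up its cap, lower it straight down between the inlet's lugs until it sits on the seat inside, then turn it clockwise (seen from above) until its lugs cam up firmly tight, hand-tight so that the seat is clamped, but without forcing it. Let go of it and leave the other things on the bench where they are.

Things in the scene. Friction and masses are not known exactly. Their poses are not given: they have to be found in the camera images.
- port: Dust inlet: aluminium collar fixed on the bench, 92 mm across, 40 mm high, bore 78 mm, foot 128 mm across and 6 mm high. Three lugs 80 degrees wide stick 8 mm into the bore from the top of its wall; between them are three slots 40 degrees wide, their middles at 0, 120 and 240 degrees from x. Origin on the axis at bench height, z up.
- port_rim (a point): On the inlet's axis, level with its top, 40 mm up; axes as the inlet. Inside is a hard seat for the cap's foot, 17 to 21 mm above the bench; its height differs each time and is not measured. So the lugs first touch the ramps anywhere from 33 to 70 degrees clockwise of a slot's middle: feel for it (they pull the cap down). Once tight it stays by friction.
- port_slot (a point): Middle of the inlet's slot at 0 degrees, 35 mm from the axis, level with the top (40 mm). The lugs' undersides are ramps: clockwise from a slot, each begins 20 degrees from the slot's middle at 32 mm above the bench and falls 1 mm per 10 degrees to 24 mm, at an end wall. The seat yields 1 mm per 20 N, so from first touch each degree adds about 2 N.
- cap_grip (a point): Centre of the cap's bar handle, on its axis, 48 mm above its foot. The cap stands loose and upright on the bench: aluminium plug 56 mm across, 30 mm high, about 0.3 kg; black bar 62 mm long (x), 14 thick (y), 30 to 66 mm above the foot. z up.
- cap_lug (a point): Tip of the cap's lug at 0 degrees (36 mm along x from its axis, 6 mm above its foot). Three such round steel lugs, 8 mm across, at 0, 120 and 240 degrees. Well tight is 15 to 35 N of clamping left when the hand is off, about 8 to 16 degrees past first touch (turning moment while moving 0.3 to 0.8 N m). More than 45 N on the collar, pressing or turning, is forcing it.
- flask: Bystander: red drink flask, 68 mm across, 200 mm high, origin under its centre.
- offcut: Bystander: wood offcut 50 x 120 x 35 mm, origin under its centre.
- square: Bystander: joiner's square, stock 22 x 110 x 18 mm, blade reaching 155 mm along its x, origin under the stock's centre.
- tape: Bystander: tape measure 66 x 34 x 60 mm, origin under its centre.
Not all that is in view belongs to the job. Leave any blue look-alike of the part that bears cap_grip alone.

How it is judged:
By the outcome, as a careful person would: the job done as asked, in the order asked, and still so for the second after the job is handed in, with the robot touching nothing.
It also fails if it takes over 61 s, if anything falls off the work surface, if the arm or the gripper's body presses on something with over 40 N, if the wrist force passes 120 N, or if a joint passes its speed limit or range.

### The arm

A 6-joint arm with a two-finger parallel gripper is mounted at the origin on the work surface. World frame = base frame: x ahead of the robot, y to its left, z up, the work surface at z = 0. Lengths are in mm, angles in rad, forces in N, time in s.
With the tool pointing down it reaches from about 300 to 875 mm from the base axis. Payload 4.2 kg.
Tool frame: the origin (TCP) lies on the centre line of the jaws, within the pads' length; the fingertips stand 22 mm ahead of it and the grasp point (between the pads) lies 3 mm ahead of it (arm.tips_ahead is the distance from the TCP to the fingertips, in mm); z points along the fingers, y is the line along which they close (so a half turn about z gives the same grasp; the last joint's range is limited). The gripper opens to 85 mm and grips with 20 to 120 N. Pads are 22 mm wide; open, the fingers measure 114 mm over their backs; the gripper's body (76 mm by 85 mm) begins 54 mm behind the grasp point. The pads swing forward as they close: fully open they stand 13 mm farther back than shut.
Start: joints at [1.173, 0.32, 1.565, -0, 1.257, -0.02], TCP at [212.106, 534.462, 253.338] pointing down, gripper open.
Joint ranges: [-3.11, 3.11], [-0.84, 2.01], [0.21, 2.61], [-1.34, 4.49], [0.05, 2.63], [-2.56, 2.56]. Speed limits (rad/s): [2.57, 2.57, 3.14, 3.14, 3.14, 3.14].

### API

Orientations are given as a unit quaternion [w, x, y, z].
In Python, from rig import observe, cams, arm gives the robot as it stands.
- The arm moves only by the tool carry_out, never from a script. Its argument "deltas" is a list of rows, each a list of 7 numbers: the shift along the tool's x, y, z in cm, then the turn, a rotation vector about the tool's x, y, z in degrees, then the opening, from 0 (shut) to 1 (fully open). A call has exactly 8 rows; each row is the pose to reach, as a shift and turn from the pose commanded when the call began, along the tool's axes at that moment; what a row does not reach only later rows make up. A row lasts 1/10 s, in which the tool goes at most 50 mm and 8.59 degrees, less where a joint would pass 70% of its speed; a pose out of reach is approached as far as the arm can. A call with a gripper value outside its range is refused whole. The fingers move at their own pace and stop on an object; the grip force is fixed at half the most. Time passes only in rows, so rows that repeat a pose let the fingers close, or fill a call up. It gives the time, the measured TCP pose, the force, the opening and the grip force at its end, in the units of the state.
- observe(): the state, without advancing time (a new reading comes with each control period).
- cams.grab_frame(name): name is "scene" or "top"; returns a dict with "img" (480x640x3 uint8, red, green, blue), "z_map" (480x640 float32, mm along the optical axis (not along the pixel's ray), 0 where there is no reading), "camera_matrix" (3x3 intrinsics, pixels), "extrinsics" (4x4, takes a point from camera to world coordinates). Camera axes: x right, y up, looking along -z (the intrinsics and any distortion apply to the point x, -y, -z); pixel columns grow to the right and rows downward; lengths in mm; the calibration is good to about 2 mm. A picture is of the moment at which its call begins.
- arm.close_job(): hands the job in; it is judged then, once.
The state is a dict: "clock": time; "joint_pos": joint angles; "joint_vel": joint speeds; "joint_torque": joint torques, N m; "eef_pos": TCP position; "eef_rot": TCP orientation; "contact_force": force on the tool from outside, world axes, zero at the start; "wrist_torque": the same for the moment, N m; "finger_gap": opening from 0.0 (shut) to 1.0 (fully open); "gripper_force": force on a finger pad.
Only numpy, scipy, OpenCV 4.12 (cv2) and the standard library are available. Lean on these libraries where they do the work, as an engineer would, in place of code of your own. Each camera call takes 0.05 s, during which the arm holds its last target. There are 200 camera calls.

## Working session

There is one attempt and no reset: what is moved stays moved. The work goes in short steps, Python scripts to look and compute and a tool call to move; the robot and the scene stay as the last step left them, time stands still between calls to the robot, and variables do not carry over. Pictures are saved under pics/ and viewed, at most 10 in all, crops included, and the job is handed in when it is done.

Besides the shell and the picture viewer there is one more tool, called after ">>>" as name([rows], argument=value, ...), one row to a line, values as JSON. carry_out: Moves the arm, as the interface text tells. Its arguments: {"type":"object","properties":{"deltas":{"type":"array"}},"required":["deltas"]}

```bash
mkdir -p pics
python3 - <<'E'
from rig import observe,cams,arm
import numpy as np,cv2
s=observe();print(s['clock'],s['eef_pos'],s['eef_rot'],s['contact_force'],arm.tips_ahead)
for n in('scene','top'):
    f=cams.grab_frame(n);np.savez(f'{n}0.npz',**f);cv2.imwrite(f'pics/{n}0.png',f['img'][:,:,::-1]);print(f['camera_matrix'],f['extrinsics'].round(3))
E
```

```text
0.0 [211.94668288 534.04834801 252.46685559] [-1.68657942e-04  1.87781725e-01  9.82210375e-01 -8.79699933e-04] [-0.3102297  -0.25397791 -0.46000802] 22.0
[[484.18465865   0.         314.80704777]
 [  0.         484.18465865 243.06540447]
 [  0.           0.           1.        ]] [[ 4.630000e-01 -6.920000e-01  5.540000e-01  1.158214e+03]
 [ 8.860000e-01  3.720000e-01 -2.760000e-01 -2.926180e+02]
 [-1.400000e-02  6.190000e-01  7.860000e-01  8.978280e+02]
 [ 0.000000e+00  0.000000e+00  0.000000e+00  1.000000e+00]]
[[471.6005161    0.         319.9976888 ]
 [  0.         471.6005161  256.74309798]
 [  0.           0.           1.        ]] [[ 1.700000e-02  9.920000e-01 -1.260000e-01  4.310850e+02]
 [-1.000000e+00  1.800000e-02  0.000000e+00  2.590100e+01]
 [ 3.000000e-03  1.260000e-01  9.920000e-01  1.095006e+03]
 [ 0.000000e+00  0.000000e+00  0.000000e+00  1.000000e+00]]
```

View pics/top0.png

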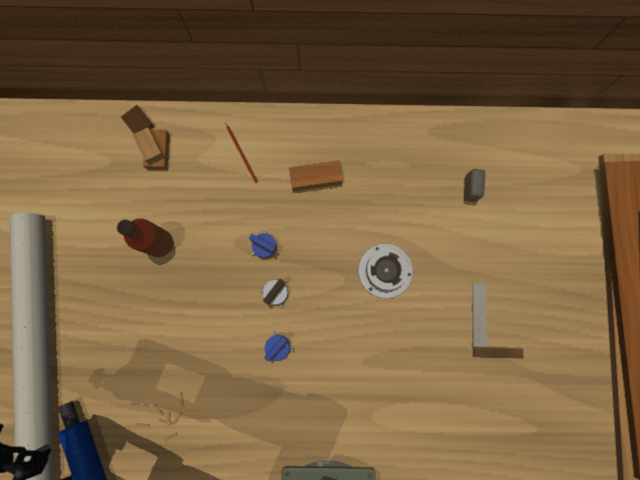

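View pics/scene0.png

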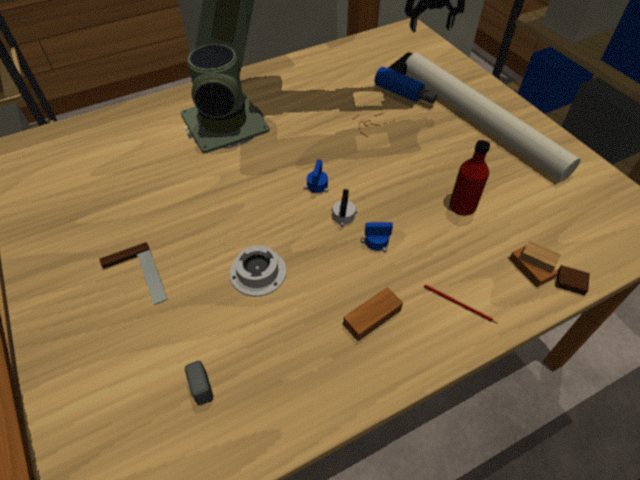

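The top view shows the cap (white with a black bar) at about (275,293), the port at (386,271), and blue look-alikes at (264,245) and (277,348). The scene view shows the cap at (344,210) and the port at (258,268). Next I'll enlarge the parts that matter.

```bash
cat > h.py <<'E'
import numpy as np,cv2
def load(n): return dict(np.load(f'{n}.npz'))
def ray(f,u,v):
    K=f['camera_matrix'];E=f['extrinsics']
    d=np.array([(u-K[0,2])/K[0,0],-(v-K[1,2])/K[1,1],-1.]);return E[:3,3],E[:3,:3]@d
def onz(f,u,v,z):
    o,d=ray(f,u,v);return o+d*(z-o[2])/d[2]
def proj(f,p):
    E=f['extrinsics'];c=E[:3,:3].T@(np.array(p)-E[:3,3]);K=f['camera_matrix']
    return K[0,2]+K[0,0]*c[0]/-c[2],K[1,2]+K[1,1]*c[1]/c[2]
E
python3 - <<'E'
from h import *
t=load('top0');s=load('scene0')
def crop(f,u,v,w):
    return cv2.resize(f['img'][v-w:v+w,u-w:u+w,::-1],(400,300) if 0 else (300,300),interpolation=cv2.INTER_CUBIC)
a=np.hstack([crop(t,275,293,20),crop(t,386,271,30)]);b=np.hstack([crop(s,344,208,20),crop(s,258,268,30)])
cv2.imwrite('pics/crop.png',np.vstack([a,b]))
print(onz(t,275,293,30),onz(s,344,210,30),onz(t,386,271,40),onz(s,258,265,40))
E
```

```text
[481.86204114 125.35180945  30.        ] [490.19752522 121.59970994  30.        ] [ 535.1073158  -123.46724273   40.        ] [ 549.21270704 -128.22749464   40.        ]
```

View pics/crop.png

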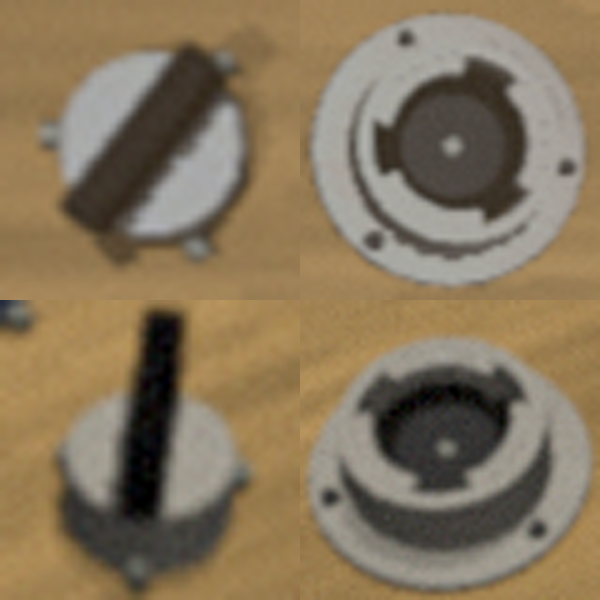

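The crops show the cap's lugs in the top view at about (261.4,291), (285.4,281.3) and (281.7,306). The one at the upper-right bar end is lug 0. The port's slots are at about (433,271), (454,256) and (457,282) minus the crop offset. I'll fit the shapes next.

```bash
cat > fit.py <<'E'
from h import *
from scipy.optimize import least_squares
def circ(p,r=None):
    p=np.array(p)[:,:2]
    f=lambda q:np.hypot(*(p-q[:2]).T)-(q[2] if r is None else r)
    x0=list(p.mean(0))+([40] if r is None else [])
    q=least_squares(f,x0,loss='soft_l1',f_scale=1).x
    return q,np.abs(f(q)).mean()
def blob(f,u,v,w,fn):
    hsv=cv2.cvtColor(f['img'],cv2.COLOR_RGB2HSV).astype(int);m=np.zeros((480,640),np.uint8)
    m[v-w:v+w,u-w:u+w]=fn(hsv)[v-w:v+w,u-w:u+w]*255
    return m
def outer(m):
    c=max(cv2.findContours(m,cv2.RETR_EXTERNAL,cv2.CHAIN_APPROX_NONE)[0],key=cv2.contourArea)
    return c
E
python3 - <<'E'
from fit import *
for n,pc,cc in(('top0',(386,271),(275,293)),('scene0',(258,270),(344,212))):
    f=load(n)
    grey=lambda h:(h[...,1]<70)
    m=blob(f,*pc,36,grey);h=cv2.convexHull(outer(m))[:,0]
    print(n,'foot',circ([onz(f,u,v,6) for u,v in h]),len(h))
    # lug-ring top surface -> slots: dark pixels within the bore
    # cap top disc
    m=blob(f,*cc,16,lambda h:(h[...,1]<60)&(h[...,2]>(110)))
    m=cv2.morphologyEx(m,cv2.MORPH_OPEN,np.ones((3,3),np.uint8))
    pts=np.vstack([c for c in cv2.findContours(m,cv2.RETR_EXTERNAL,cv2.CHAIN_APPROX_NONE)[0] if cv2.contourArea(c)>15])
    h=cv2.convexHull(pts)[:,0];print('cap',circ([onz(f,u,v,30) for u,v in h]),circ([onz(f,u,v,30) for u,v in h],28),len(h))
    b=blob(f,*cc,22,lambda h:(h[...,2]<60));
    b=outer(b);r=cv2.minAreaRect(b);print('bar px',r,cv2.contourArea(b))
t=load('top0')
L=[onz(t,255+x/7.5-.5,273+y/7.5-.5,7) for x,y in((228,62),(48,135),(200,247))]
print('lugs',np.round(L,1),circ(L))
S=[onz(t,356+x/5-.5,241+y/5-.5,40) for x,y in((385-300,150),(490-300,72),(507-300,208))]
c,_=circ(S);print('slots',np.round(S,1),c,[np.degrees(np.arctan2(*(p[:2]-c[:2])[::-1])) for p in S])
s=load('scene0')
L=[onz(s,324+x/7.5-.5,188+(y-300)/7.5-.5,6) for x,y in((137,575),(243,472),(62,460))];print('lugs scene',np.round(L,1),circ(L))
S=[onz(s,228+(x-300)/5-.5,238+(y-300)/5-.5,40) for x,y in((440,478),(505,385),(380,393))]
c,_=circ(S);print('slots',np.round(S,1),c,[np.degrees(np.arctan2(*(p[:2]-c[:2])[::-1])) for p in S])
E
```

```text
top0 foot (array([ 539.97428133, -126.32259967,   63.61801351]), np.float64(0.23765605333838058)) 31
cap (array([484.60485295, 126.71671004,  27.82888282]), np.float64(0.7035523870519185)) (array([484.6056819 , 126.78271494]), np.float64(0.7703374809828979)) 17
bar px ((274.15997314453125, 291.6199951171875), (6.1999993324279785, 26.399995803833008), 36.869895935058594) 48.5
scene0 foot (array([ 536.25691426, -128.70462212,   66.5709196 ]), np.float64(1.9686718514777304)) 28
cap (array([484.69092882, 123.8476954 ,  26.79624237]), np.float64(0.4746280560465855)) (array([484.97052917, 123.81454623]), np.float64(1.2588785353574465)) 14
bar px ((340.2432556152344, 205.54052734375), (11.507928848266602, 32.879798889160156), 9.462322235107422) 136.0
lugs [[511.6 105.5   7. ]
 [488.1 160.1   7. ]
 [454.7 112.5   7. ]] (array([485.32829929, 126.58222864,  33.6744423 ]), np.float64(6.566504377284824e-10))
slots [[ 535.7  -93.1   40. ]
 [ 571.9 -140.4   40. ]
 [ 510.6 -147.9   40. ]] [ 539.24850306 -127.90473219   34.96391454] [np.float64(95.82816224361741), np.float64(-20.94552671475715), np.float64(-145.13246174261474)]
lugs scene [[509.2 105.5   6. ]
 [486.9 158.2   6. ]
 [454.  108.3   6. ]] (array([482.49789497, 125.28952838,  33.21724775]), np.float64(1.2031856992204364e-12))
slots [[ 566.4 -141.5   40. ]
 [ 533.9  -96.2   40. ]
 [ 511.7 -146.9   40. ]] [ 537.46854672 -127.99506927   31.95692229] [np.float64(-25.077800146519838), np.float64(96.45127851764028), np.float64(-143.64619583976602)]
```

>>> carry_out([
  [-4.0,-2.8,0.8,0,0,2,1],
  [-8.1,-5.6,1.6,0,0,4,1],
  [-12.1,-8.4,2.4,0,0,6,1],
  [-16.2,-11.1,3.2,0,0,8,1],
  [-20.2,-13.9,4,0,0,9.5,1],
  [-24.3,-16.7,4.8,0,0,11,1],
  [-28.3,-19.5,5.6,0,0,12.5,1],
  [-32.4,-22.3,6.4,0,0,14.4,1],
])

```text
clock: 0.9
eef_pos: [431.4, 206.1, 188.9]
eef_rot: [-0.0, 0.31, 0.951, 0.0]
contact_force: [0.4, 0.0, -0.1]
finger_gap: 1.002
gripper_force: 0.0
```

```bash
cat > to.py <<'E'
import sys,numpy as np
from rig import observe
from scipy.spatial.transform import Rotation as R
def st():
    s=observe();q=s['eef_rot'];r=R.from_quat([q[1],q[2],q[3],q[0]]);M=r.as_matrix()
    print('t',round(s['clock'],2),'tcp',np.round(s['eef_pos'],1),'yaw_y',round(np.degrees(np.arctan2(M[1,1],M[0,1])),2),'tilt',np.round(M[:,2],4),'F',np.round(s['contact_force'],1),'M',np.round(s['wrist_torque'],2),'gap',round(s['finger_gap'],3),'gf',np.round(s['gripper_force'],1),'j6',round(s['joint_pos'][5],2));return s,M
if __name__=='__main__':
    s,M=st()
    if len(sys.argv)>3:
        x=np.array([float(a) for a in sys.argv[1:4]]);print('delta cm',np.round(M.T@(x-s['eef_pos'])/10,2))
E
python3 to.py 484.7 126 110
```

```text
t 0.9 tcp [431.4 206.1 188.9] yaw_y 53.89 tilt [-1.e-04  1.e-04 -1.e+00] F [ 0.4  0.  -0.1] M [-0.05  0.06 -0.03] gap 1.002 gf 0.0 j6 -0.52
delta cm [-9.03 -3.32  7.89]
```

>>> carry_out([
  [-3,-1.1,2.0,0,0,0,1],
  [-6,-2.2,4,0,0,0,1],
  [-9.05,-3.3,6,0,0,0,1],
  [-9.05,-3.3,8,0,0,0,1],
  [-9.05,-3.3,9.5,0,0,0,1],
  [-9.05,-3.3,10,0,0,0,1],
  [-9.05,-3.3,10,0,0,0,1],
  [-9.05,-3.3,10,0,0,0,1],
])

```text
clock: 1.7
eef_pos: [485.0, 128.3, 89.9]
eef_rot: [0.0, 0.309, 0.951, 0.0]
contact_force: [0.5, 0.7, 0.3]
finger_gap: 1.0
gripper_force: 0.0
```

```bash
python3 - <<'E'
from to import *
from rig import cams
import cv2
st()
f=cams.grab_frame('scene');g=cams.grab_frame('top')
a=cv2.resize(f['img'][140:260,284:404,::-1],(480,480),interpolation=cv2.INTER_CUBIC)
b=cv2.resize(g['img'][260:330,240:310,::-1],(300,300))
cv2.imwrite('pics/pre.png',np.hstack([a,cv2.copyMakeBorder(b,0,180,0,0,0)]))
E
python3 to.py 484.7 126 57
```

```text
t 1.7 tcp [485.  128.3  89.9] yaw_y 53.98 tilt [ 1.1e-03  3.0e-04 -1.0e+00] F [0.5 0.7 0.3] M [ 0.    0.03 -0.01] gap 1.0 gf 0.0 j6 -0.71
t 1.8 tcp [485.1 128.4  90.2] yaw_y 53.98 tilt [ 1.8e-03  5.0e-04 -1.0e+00] F [ 0.1 -0.5  0.5] M [ 0.05 -0.01  0.05] gap 1.002 gf 0.0 j6 -0.71
delta cm [-0.1  -0.22  3.32]
```

View pics/pre.png

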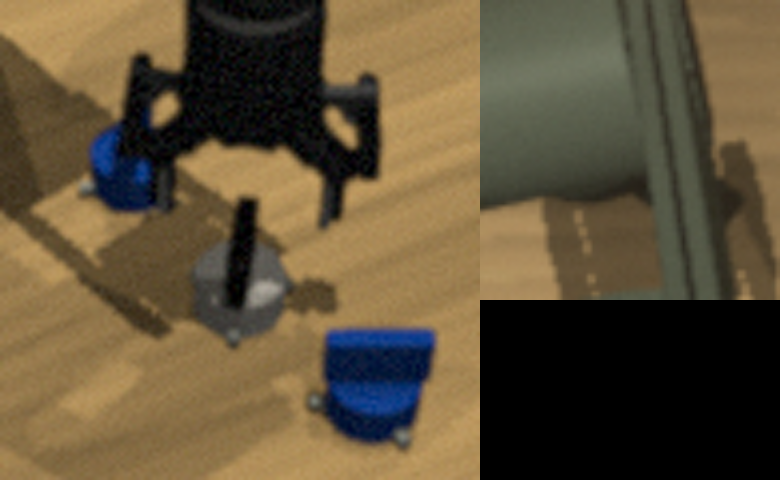

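The scene crop shows the bar (about (240,250)) between the open fingers. The top camera's view is blocked by the arm. I'll descend and close.

>>> carry_out([
  [-0.1,-0.2,0.8,0,0,0,1],
  [-0.1,-0.2,1.6,0,0,0,1],
  [-0.1,-0.2,2.4,0,0,0,1],
  [-0.1,-0.2,3.0,0,0,0,1],
  [-0.1,-0.2,3.3,0,0,0,1],
  [-0.1,-0.2,3.3,0,0,0,1],
  [-0.1,-0.2,3.3,0,0,0,0.5],
  [-0.1,-0.2,3.3,0,0,0,0.3],
])

```text
clock: 2.6
eef_pos: [484.5, 125.8, 56.6]
eef_rot: [0.0, 0.309, 0.951, 0.0]
contact_force: [0.3, 0.2, -0.2]
finger_gap: 0.689
gripper_force: 0.0
```

>>> carry_out([
  [0,0,0,0,0,0,0.1],
  [0,0,0,0,0,0,0],
  [0,0,0,0,0,0,0],
  [0,0,0,0,0,0,0],
  [0,0,0,0,0,0,0],
  [0,0,0,0,0,0,0],
  [0,0,0,0,0,0,0],
  [0,0,0,0,0,0,0],
])

```text
clock: 3.4
eef_pos: [484.4, 125.8, 56.6]
eef_rot: [0.0, 0.309, 0.951, 0.0]
contact_force: [-0.1, 0.9, 4.8]
finger_gap: 0.146
gripper_force: 59.4
```

```bash
python3 to.py 538.5 -127.5 160
```

```text
t 3.4 tcp [484.4 125.8  56.6] yaw_y 53.95 tilt [ 5.e-04  2.e-04 -1.e+00] F [-0.1  0.9  4.8] M [-0.1   0.09 -0.02] gap 0.146 gf 59.4 j6 -0.71
delta cm [-19.28 -17.3  -10.34]
```

>>> carry_out([
  [0,0,-1,0,0,0,0],
  [0,0,-3,0,0,0,0],
  [0,0,-5.5,0,0,0,0],
  [-2,-1.8,-8,0,0,-1.5,0],
  [-5,-4.5,-9,0,0,-3,0],
  [-8,-7.2,-9,0,0,-5,0],
  [-11,-9.9,-9,0,0,-7,0],
  [-14,-12.6,-9,0,0,-9,0],
])

```text
clock: 4.2
eef_pos: [522.6, -60.0, 146.1]
eef_rot: [-0.001, 0.233, 0.972, -0.0]
contact_force: [0.1, -0.5, -3.9]
finger_gap: 0.154
gripper_force: 59.2
```

```bash
python3 to.py 538.5 -127.5 125
```

```text
t 4.2 tcp [522.6 -60.  146.1] yaw_y 63.04 tilt [-1.5e-03  3.0e-04 -1.0e+00] F [ 0.1 -0.5 -3.9] M [ 0.03 -0.03  0.  ] gap 0.154 gf 59.2 j6 -1.24
delta cm [-4.48 -5.3   2.1 ]
```

>>> carry_out([
  [-1.5,-1.8,0,0,0,-1.2,0],
  [-3,-3.5,0,0,0,-2.4,0],
  [-4.5,-5.3,0.5,0,0,-3.2,0],
  [-4.5,-5.3,1,0,0,-3.2,0],
  [-4.5,-5.3,1.5,0,0,-3.2,0],
  [-4.5,-5.3,2.0,0,0,-3.2,0],
  [-4.5,-5.3,2.0,0,0,-3.2,0],
  [-4.5,-5.3,2.0,0,0,-3.2,0],
])

```text
clock: 5.0
eef_pos: [539.1, -125.4, 126.2]
eef_rot: [-0.0, 0.206, 0.979, 0.0]
contact_force: [0.4, -0.1, -3.2]
finger_gap: 0.156
gripper_force: 59.3
```

Run:
```python
from to import *
from rig import cams
import cv2
st()
f=cams.grab_frame('scene');np.savez('scene1.npz',**f)
a=cv2.resize(f['img'][190:310,198:318,::-1],(600,600),interpolation=cv2.INTER_CUBIC)
cv2.imwrite('pics/over.png',a)
```

```text
t 5.0 tcp [ 539.1 -125.4  126.2] yaw_y 66.21 tilt [-5.e-04  3.e-04 -1.e+00] F [ 0.4 -0.1 -3.2] M [-0.06  0.03  0.  ] gap 0.156 gf 59.3 j6 -1.41
```

View pics/over.png

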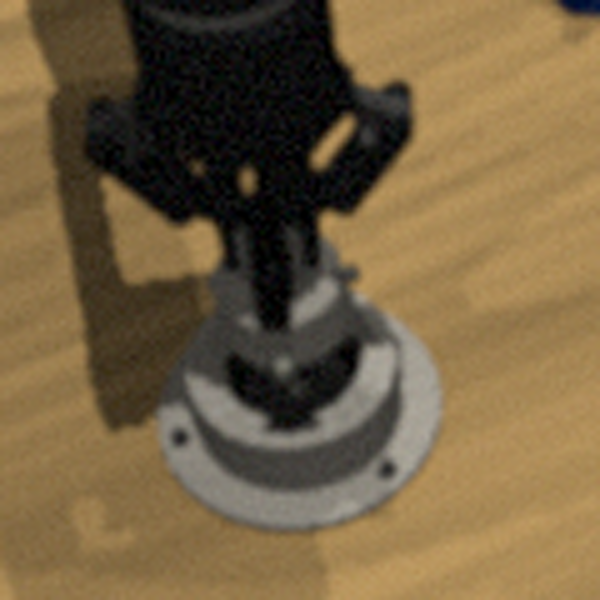

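Run:
```python
from fit import *
s=load('scene1')
for x,y in((348,272),(283,365),(215,282)):
    p=onz(s,198+x/5-.5,190+y/5-.5,75.6);d=p[:2]-[539.1,-125.4];print(p.round(1),np.hypot(*d),np.degrees(np.arctan2(d[1],d[0])))
t0,s0=load('top0'),load('scene0')
for f,c,n in((s0,(258,270),'scene'),(t0,(386,271),'top')):
    h=cv2.cvtColor(f['img'],cv2.COLOR_RGB2HSV).astype(int)
    m=blob(f,*c,36,lambda h:(h[...,1]<50)&(h[...,2]>60));m=cv2.morphologyEx(m,cv2.MORPH_OPEN,np.ones((3,3),np.uint8))
    k=cv2.convexHull(outer(m))[:,0];P=[onz(f,u,v,6) for u,v in k];print(n,circ(P),circ(P,64))
    b=m[c[1]-36:c[1]+36,c[0]-36:c[0]+36];cv2.imwrite(f'pics/m_{n}.png',b)
# hub dot at the port centre (floor)
for f,u,v in((t0,356+152/5-.5,241+145/5-.5),(s0,228+146/5-.5,238+149/5-.5)):
    print('hub',[onz(f,u,v,z)[:2].round(1) for z in(6,19)])
```

```text
[532.2 -95.3  75.6] 30.886584897415084 102.97449922715842
[ 564.7 -139.7   75.6] 29.30588600857432 -29.236568163859097
[ 510.  -148.2   75.6] 36.97992707932116 -141.90115082611138
scene (array([ 538.69221458, -128.65282487,   64.11296129]), np.float64(1.8399681385102231)) (array([ 538.79570085, -128.68659484]), np.float64(1.826995133786042))
top (array([ 539.90851513, -126.22788004,   63.00595662]), np.float64(0.17642816550483484)) (array([ 539.68671671, -126.16385032]), np.float64(0.9792952332383453))
hub [array([ 542., -128.]), array([ 540.6, -126.2])]
hub [array([ 529.6, -126.9]), array([ 538.7, -129.3])]
```

Both cameras agree that the port lies at cap + (54.8, -252.9), so the cap needs about 1.5 mm of correction before I lower it and feel for the seat.

>>> carry_out([
  [-0.1,-0.1,0.5,0,0,0,0],
  [-0.1,-0.1,1.0,0,0,0,0],
  [-0.1,-0.1,1.5,0,0,0,0],
  [-0.1,-0.1,2.0,0,0,0,0],
  [-0.1,-0.1,2.4,0,0,0,0],
  [-0.1,-0.1,2.7,0,0,0,0],
  [-0.1,-0.1,2.9,0,0,0,0],
  [-0.1,-0.1,3.05,0,0,0,0],
])

```text
clock: 5.85
eef_pos: [539.8, -127.5, 95.7]
eef_rot: [0.0, 0.207, 0.978, 0.0]
contact_force: [0.4, -0.1, -4.5]
finger_gap: 0.155
gripper_force: 59.4
```

>>> carry_out([
  [0,0,0.05,0,0,0,0],
  [0,0,0.1,0,0,0,0],
  [0,0,0.15,0,0,0,0],
  [0,0,0.2,0,0,0,0],
  [0,0,0.25,0,0,0,0],
  [0,0,0.3,0,0,0,0],
  [0,0,0.3,0,0,0,0],
  [0,0,0.3,0,0,0,0],
])

```text
clock: 6.65
eef_pos: [539.8, -127.4, 92.8]
eef_rot: [-0.0, 0.207, 0.978, 0.0]
contact_force: [0.2, 0.3, -4.0]
finger_gap: 0.154
gripper_force: 59.4
```

```bash
python3 to.py
```

```text
t 6.65 tcp [ 539.8 -127.4   92.8] yaw_y 66.16 tilt [-0.e+00  1.e-04 -1.e+00] F [ 0.2  0.3 -4. ] M [ 0.01  0.02 -0.  ] gap 0.154 gf 59.4 j6 -1.41
```

>>> carry_out([
  [0,0,0.2,0,0,0,0],
  [0,0,0.4,0,0,0,0],
  [0,0,0.6,0,0,0,0],
  [0,0,0.8,0,0,0,0],
  [0,0,1.0,0,0,0,0],
  [0,0,1.2,0,0,0,0],
  [0,0,1.3,0,0,0,0],
  [0,0,1.3,0,0,0,0],
])

```text
clock: 7.45
eef_pos: [539.7, -127.4, 79.6]
eef_rot: [-0.0, 0.207, 0.978, 0.0]
contact_force: [0.6, -0.0, -3.0]
finger_gap: 0.151
gripper_force: 59.4
```

>>> carry_out([
  [0,0,0.05,0,0,0,0],
  [0,0,0.1,0,0,0,0],
  [0,0,0.15,0,0,0,0],
  [0,0,0.2,0,0,0,0],
  [0,0,0.2,0,0,0,0],
  [0,0,0.2,0,0,0,0],
  [0,0,0.2,0,0,0,0],
  [0,0,0.2,0,0,0,0],
])

```text
clock: 8.25
eef_pos: [539.8, -127.5, 77.9]
eef_rot: [0.0, 0.207, 0.978, 0.0]
contact_force: [-0.0, -0.1, -3.6]
finger_gap: 0.156
gripper_force: 59.4
```

Foot at about 21.3 mm. I'll take small steps down from here.

>>> carry_out([
  [0,0,0.03,0,0,0,0],
  [0,0,0.06,0,0,0,0],
  [0,0,0.1,0,0,0,0],
  [0,0,0.1,0,0,0,0],
  [0,0,0.1,0,0,0,0],
  [0,0,0.1,0,0,0,0],
  [0,0,0.1,0,0,0,0],
  [0,0,0.1,0,0,0,0],
])

```text
clock: 9.05
eef_pos: [539.8, -127.5, 76.8]
eef_rot: [0.0, 0.207, 0.978, 0.0]
contact_force: [-0.4, -0.6, -3.3]
finger_gap: 0.153
gripper_force: 59.4
```

>>> carry_out([
  [0,0,0.02,0,0,0,0],
  [0,0,0.05,0,0,0,0],
  [0,0,0.08,0,0,0,0],
  [0,0,0.08,0,0,0,0],
  [0,0,0.08,0,0,0,0],
  [0,0,0.08,0,0,0,0],
  [0,0,0.08,0,0,0,0],
  [0,0,0.08,0,0,0,0],
])

```text
clock: 9.85
eef_pos: [539.8, -127.5, 76.0]
eef_rot: [0.0, 0.207, 0.978, 0.0]
contact_force: [-0.8, -0.3, -3.8]
finger_gap: 0.153
gripper_force: 59.4
```

>>> carry_out([
  [0,0,0.02,0,0,0,0],
  [0,0,0.05,0,0,0,0],
  [0,0,0.08,0,0,0,0],
  [0,0,0.08,0,0,0,0],
  [0,0,0.08,0,0,0,0],
  [0,0,0.08,0,0,0,0],
  [0,0,0.08,0,0,0,0],
  [0,0,0.08,0,0,0,0],
])

```text
clock: 10.65
eef_pos: [539.8, -127.5, 75.3]
eef_rot: [0.0, 0.207, 0.978, 0.0]
contact_force: [0.7, 0.4, -3.8]
finger_gap: 0.156
gripper_force: 59.4
```

>>> carry_out([
  [0,0,0.02,0,0,0,0],
  [0,0,0.05,0,0,0,0],
  [0,0,0.07,0,0,0,0],
  [0,0,0.07,0,0,0,0],
  [0,0,0.07,0,0,0,0],
  [0,0,0.07,0,0,0,0],
  [0,0,0.07,0,0,0,0],
  [0,0,0.07,0,0,0,0],
])

```text
clock: 11.45
eef_pos: [539.9, -127.5, 74.8]
eef_rot: [0.0, 0.207, 0.978, 0.0]
contact_force: [-1.2, 0.3, 2.2]
finger_gap: 0.157
gripper_force: 60.2
```

Seat contact felt (about +6 N) at TCP z≈75, so the foot is at about 18.4 mm. That puts first touch at roughly 55°. Next I turn clockwise.

>>> carry_out([
  [0,0,0,0,0,4,0],
  [0,0,0,0,0,8,0],
  [0,0,0,0,0,12,0],
  [0,0,0,0,0,16,0],
  [0,0,0,0,0,20,0],
  [0,0,0,0,0,24,0],
  [0,0,0,0,0,28,0],
  [0,0,0,0,0,30,0],
])

```text
clock: 12.25
eef_pos: [540.6, -127.9, 74.8]
eef_rot: [0.001, 0.454, 0.891, 0.0]
contact_force: [0.7, -1.0, 1.6]
finger_gap: 0.154
gripper_force: 60.0
```

```bash
python3 to.py
```

```text
t 12.25 tcp [ 540.6 -127.9   74.8] yaw_y 36.06 tilt [ 1.9e-03 -9.0e-04 -1.0e+00] F [ 0.7 -1.   1.6] M [-0.18  0.07  0.06] gap 0.154 gf 60.0 j6 -0.88
```

>>> carry_out([
  [0,0,0,0,0,2,0],
  [0,0,0,0,0,4,0],
  [0,0,0,0,0,6,0],
  [0,0,0,0,0,8,0],
  [0,0,0,0,0,10,0],
  [0,0,0,0,0,12,0],
  [0,0,0,0,0,12,0],
  [0,0,0,0,0,12,0],
])

```text
clock: 13.05
eef_pos: [540.5, -127.8, 74.8]
eef_rot: [0.001, 0.543, 0.84, 0.0]
contact_force: [0.6, -0.8, 2.4]
finger_gap: 0.153
gripper_force: 60.0
```

```bash
python3 to.py
```

```text
t 13.05 tcp [ 540.5 -127.8   74.8] yaw_y 24.2 tilt [ 1.7e-03 -6.0e-04 -1.0e+00] F [ 0.6 -0.8  2.4] M [-0.26 -0.07  0.01] gap 0.153 gf 60.0 j6 -0.68
```

>>> carry_out([
  [0,0,0,0,0,1,0],
  [0,0,0,0,0,2,0],
  [0,0,0,0,0,3,0],
  [0,0,0,0,0,4,0],
  [0,0,0,0,0,5,0],
  [0,0,0,0,0,6,0],
  [0,0,0,0,0,7,0],
  [0,0,0,0,0,8,0],
])

```text
clock: 13.85
eef_pos: [539.9, -127.4, 74.7]
eef_rot: [0.0, 0.601, 0.799, 0.0]
contact_force: [0.6, -1.3, 3.1]
finger_gap: 0.156
gripper_force: 60.4
```

```bash
python3 to.py
```

```text
t 13.85 tcp [ 539.9 -127.4   74.7] yaw_y 16.07 tilt [ 3.e-04  1.e-04 -1.e+00] F [ 0.6 -1.3  3.1] M [-0.13 -0.04  0.07] gap 0.156 gf 60.4 j6 -0.53
```

>>> carry_out([
  [0,0,0,0,0,0.5,0],
  [0,0,0,0,0,1,0],
  [0,0,0,0,0,1.5,0],
  [0,0,0,0,0,2,0],
  [0,0,0,0,0,2.5,0],
  [0,0,0,0,0,3,0],
  [0,0,0,0,0,3.5,0],
  [0,0,0,0,0,4,0],
])

```text
clock: 14.65
eef_pos: [539.8, -127.5, 74.6]
eef_rot: [0.0, 0.629, 0.778, 0.0]
contact_force: [0.8, -0.2, 4.4]
finger_gap: 0.148
gripper_force: 60.6
```

```bash
python3 to.py
```

```text
t 14.65 tcp [ 539.8 -127.5   74.6] yaw_y 12.11 tilt [ 1.e-04  1.e-04 -1.e+00] F [ 0.8 -0.2  4.4] M [-0.08 -0.04  0.06] gap 0.148 gf 60.6 j6 -0.46
```

>>> carry_out([
  [0,0,-0.02,0,0,0.5,0],
  [0,0,-0.02,0,0,1,0],
  [0,0,-0.02,0,0,1.5,0],
  [0,0,-0.02,0,0,2,0],
  [0,0,-0.02,0,0,2.5,0],
  [0,0,-0.02,0,0,3,0],
  [0,0,-0.02,0,0,3.5,0],
  [0,0,-0.02,0,0,4,0],
])

```text
clock: 15.45
eef_pos: [539.6, -127.4, 74.6]
eef_rot: [-0.0, 0.655, 0.755, -0.0]
contact_force: [1.3, 0.4, 3.4]
finger_gap: 0.151
gripper_force: 60.4
```

```bash
python3 to.py
```

```text
t 15.45 tcp [ 539.6 -127.4   74.6] yaw_y 8.11 tilt [-3.e-04  2.e-04 -1.e+00] F [1.3 0.4 3.4] M [-0.07 -0.06  0.09] gap 0.151 gf 60.4 j6 -0.39
```

>>> carry_out([
  [0,0,0,0,0,0.5,0],
  [0,0,0,0,0,1,0],
  [0,0,0,0,0,1.5,0],
  [0,0,0,0,0,2,0],
  [0,0,0,0,0,2.5,0],
  [0,0,0,0,0,3,0],
  [0,0,0,0,0,3.5,0],
  [0,0,0,0,0,4,0],
])

```text
clock: 16.25
eef_pos: [539.7, -127.3, 74.5]
eef_rot: [-0.0, 0.681, 0.732, 0.0]
contact_force: [1.9, 0.8, -1.1]
finger_gap: 0.148
gripper_force: 59.9
```

```bash
python3 to.py
```

```text
t 16.25 tcp [ 539.7 -127.3   74.5] yaw_y 4.12 tilt [-2.e-04  3.e-04 -1.e+00] F [ 1.9  0.8 -1.1] M [ 0.09 -0.23  0.16] gap 0.148 gf 59.9 j6 -0.32
```

>>> carry_out([
  [0,0,0.005,0,0,0.5,0],
  [0,0,0.01,0,0,1,0],
  [0,0,0.015,0,0,1.5,0],
  [0,0,0.02,0,0,2,0],
  [0,0,0.025,0,0,2.5,0],
  [0,0,0.03,0,0,3,0],
  [0,0,0.035,0,0,3.5,0],
  [0,0,0.04,0,0,4,0],
])

```text
clock: 17.05
eef_pos: [539.7, -127.3, 74.2]
eef_rot: [-0.0, 0.706, 0.708, 0.0]
contact_force: [3.0, 2.7, -2.5]
finger_gap: 0.154
gripper_force: 59.6
```

```bash
python3 to.py
```

```text
t 17.05 tcp [ 539.7 -127.3   74.2] yaw_y 0.12 tilt [-1.e-04  3.e-04 -1.e+00] F [ 3.   2.7 -2.5] M [ 0.4  -0.35  0.31] gap 0.154 gf 59.6 j6 -0.25
```

>>> carry_out([
  [0,0,0.005,0,0,0.5,0],
  [0,0,0.01,0,0,1,0],
  [0,0,0.015,0,0,1.5,0],
  [0,0,0.02,0,0,2,0],
  [0,0,0.025,0,0,2.5,0],
  [0,0,0.03,0,0,3,0],
  [0,0,0.035,0,0,3.5,0],
  [0,0,0.04,0,0,4,0],
])

```text
clock: 17.85
eef_pos: [539.7, -127.4, 73.9]
eef_rot: [-0.0, 0.731, 0.683, -0.0]
contact_force: [3.2, 2.7, -2.8]
finger_gap: 0.152
gripper_force: 59.7
```

```bash
python3 to.py
```

```text
t 17.85 tcp [ 539.7 -127.4   73.9] yaw_y -3.88 tilt [-1.e-04  1.e-04 -1.e+00] F [ 3.2  2.7 -2.8] M [ 0.48 -0.27  0.38] gap 0.152 gf 59.7 j6 -0.18
```

>>> carry_out([
  [0,0,0.005,0,0,0.5,0],
  [0,0,0.01,0,0,1,0],
  [0,0,0.015,0,0,1.5,0],
  [0,0,0.02,0,0,2,0],
  [0,0,0.025,0,0,2.5,0],
  [0,0,0.03,0,0,3,0],
  [0,0,0.03,0,0,3,0],
  [0,0,0.03,0,0,3,0],
])

```text
clock: 18.65
eef_pos: [539.7, -127.5, 73.7]
eef_rot: [-0.0, 0.748, 0.663, 0.0]
contact_force: [2.3, 2.3, -2.2]
finger_gap: 0.153
gripper_force: 59.7
```

```bash
python3 to.py
```

```text
t 18.65 tcp [ 539.7 -127.5   73.7] yaw_y -6.87 tilt [ 1.e-04  1.e-04 -1.e+00] F [ 2.3  2.3 -2.2] M [ 0.39 -0.22  0.38] gap 0.153 gf 59.7 j6 -0.13
```

About 26 N by sink depth and 0.38 N·m static torque, inside the band. Releasing.

>>> carry_out([
  [0,0,0,0,0,0,0.3],
  [0,0,0,0,0,0,0.5],
  [0,0,0,0,0,0,0.7],
  [0,0,0,0,0,0,0.8],
  [0,0,0,0,0,0,0.8],
  [0,0,0,0,0,0,0.8],
  [0,0,0,0,0,0,0.8],
  [0,0,0,0,0,0,0.8],
])

```text
clock: 19.45
eef_pos: [539.8, -127.4, 73.6]
eef_rot: [-0.0, 0.748, 0.664, 0.0]
contact_force: [0.2, -0.3, 0.6]
finger_gap: 0.801
gripper_force: 0.0
```

>>> carry_out([
  [0,0,-1,0,0,0,0.8],
  [0,0,-3,0,0,0,0.8],
  [0,0,-6,0,0,0,0.8],
  [0,0,-9,0,0,0,0.8],
  [0,0,-12,0,0,0,0.8],
  [0,0,-14,0,0,0,0.8],
  [0,0,-15,0,0,0,0.8],
  [0,0,-15,0,0,0,0.8],
])

```text
clock: 20.25
eef_pos: [540.4, -127.6, 225.3]
eef_rot: [0.001, 0.748, 0.664, 0.001]
contact_force: [0.5, -0.9, -1.3]
finger_gap: 0.8
gripper_force: 0.0
```

Run:
```python
from to import *
from rig import cams
import cv2
st()
f=cams.grab_frame('scene')
a=cv2.resize(f['img'][210:310,208:308,::-1],(600,600),interpolation=cv2.INTER_CUBIC)
cv2.imwrite('pics/done.png',a)
```

```text
t 20.25 tcp [ 540.4 -127.6  225.3] yaw_y -6.85 tilt [ 3.3e-03 -8.0e-04 -1.0e+00] F [ 0.5 -0.9 -1.3] M [ 0.05  0.06 -0.02] gap 0.8 gf 0.0 j6 -0.13
```

View pics/done.png

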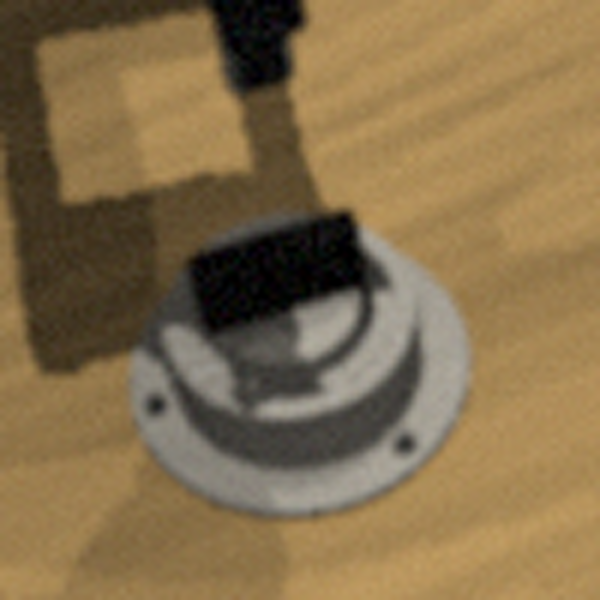

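The last picture shows the cap seated level in the collar, its bar at (275,270) and the gripper clear above it.

```bash
python3 -c "
from rig import arm
print(arm.close_job())"
```

```text
the job is handed in; nothing more can be done
None
```

The cap is in the inlet, on its seat and turned clockwise about 73° from the slot; I let go of it and handed the job in at about 20 s. I estimate 26 N of clamping from how far it sank, but could not measure that directly. The other things on the bench were not touched.

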